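# Vent the air-abrasive bleed valve in a fossil lab

### The arm

A 7-joint arm with a two-finger parallel gripper is mounted at the origin on the work surface. World frame = base frame: x ahead of the robot, y to its left, z up, the work surface at z = 0. Lengths are in m, angles in rad, forces in N, time in s.
With the tool pointing down it reaches from about 0.375 to 0.925 m from the base axis. Payload 3.1 kg.
Tool frame: the origin (TCP) lies between the finger pads; the fingertips stand 19 mm ahead of it and the grasp point (between the pads) is the TCP; z points along the fingers, y is the line along which they close (so a half turn about z gives the same grasp; the last joint's range is limited). The gripper opens to 85 mm and grips with 20 to 120 N. Pads are 22 mm wide; open, the fingers measure 114 mm over their backs; the gripper's body (76 mm by 85 mm) begins 54 mm behind the grasp point. The pads swing forward as they close: fully open they stand 13 mm farther back than shut.
Start: joints at [-1.353, 0.383, 0.044, 1.598, -0.018, 1.161, -0.05], TCP at [0.202, 0.618, 0.25] pointing down, gripper open.
Joint ranges: [-2.61, 2.61], [-0.41, 2.15], [-1.48, 1.57], [0, 2.5], [-1.57, 4.71], [0.05, 1.97], [-2.85, 2.85]. Speed limits (rad/s): [2.79, 2.79, 3.14, 3.14, 3.14, 3.14, 3.14].

### API

Orientations are given as a unit quaternion [x, y, z, w].
In Python, from bench import move_ptp, movel, move_j, move_gripper, pause, inverse_kinematics, read_camera, camera_params, MotionError, sign_off, look_for, tip_of, read_time_s, read_qpos, read_joint_vel, read_effort, read_eef_pos, read_tcp_rot, read_ft_force, read_ft_torque, read_finger_gap, read_grasp_force gives the robot as it stands. Calls block until the motion is done:
- move_ptp(position, orientation): joint-space move of the TCP to a pose.
- movel(position, orientation=None, speed=0.15): straight line of the TCP; orientation=None keeps the orientation; speed is the mean speed in m/s.
- move_j(angles): joint-space move.
- move_gripper(opening, effort=None): finger opening in m; effort is the grip in N (None keeps the last); returns when the fingers have stopped.
- pause(seconds).
- inverse_kinematics(position, orientation): joint angles nearest the present ones, or None.
- read_camera(name): name is "side" or "top" or "wrist"; returns the picture (384x512x3 uint8, red, green, blue); there is no depth.
- camera_params(name): a dict with "K" (3x3 intrinsics, pixels), "camera_from_world" (4x4, takes a point from world to camera coordinates). Camera axes: x right, y down, z forward; pixel columns grow to the right and rows downward; lengths in m; the calibration is good to about 2 mm. A picture is of the moment at which its call begins: read the wrist's pose just before it. camera_params takes no time and is no camera call; for the wrist camera it gives the pose at the moment of the call.
A pose or a line that the arm cannot do raises MotionError and nothing moves.
- sign_off(): hands the job in; it is judged then, once.
Trained networks look in the newest picture that a camera, given by its name, has taken for a name from the list of things; names that differ only in an ending like _2 or _b are one class to them, and where a whole thing is asked for, a point or a joint stands for the part that bears it (a point fixed in the world has none). Each returns a list of dicts, best first, with "confidence" (0 to 1); they miss things now and then, are a little off and sometimes report something else, mostly with a low value. They report only what shows in the picture. A call takes as long as a camera call. They do not tell look-alikes from the thing itself.
- look_for(camera, name): "at" ([column, row] in pixels, amid what is visible of it).
- tip_of(camera, name): "at" ([column, row] in pixels: a listed point, or the origin of a listed thing).
Readings, each from a call of its own:
- read_time_s(): time.
- read_qpos(): joint angles.
- read_joint_vel(): joint speeds.
- read_effort(): joint torques, N m.
- read_eef_pos(): TCP position.
- read_tcp_rot(): TCP orientation.
- read_ft_force(): force on the tool from outside, world axes, zero at the start.
- read_ft_torque(): the same for the moment, N m.
- read_finger_gap(): finger opening in m.
- read_grasp_force(): force on a finger pad.
Only numpy, scipy, OpenCV 4.12 (cv2) and the standard library are available. Lean on these libraries where they do the work, as an engineer would, in place of code of your own. Each camera call takes 0.05 s, during which the arm holds its last target. There are 200 camera calls.

### The job

Vent the aluminium bleed block: swing its retaining arm well clear, lift off the tall grey cap and stand it open end down on the bare floor of the copper tray beside the specimen. Then unscrew the knurled brass lock nut until it is up at its stop, and press the freed valve pin right down for a good second before letting it spring back up. Leave the specimen and everything else on the bench undisturbed, and do not knock the cap over.

Things in the scene. Friction and masses are not known exactly. Their poses are not given: they have to be found in the camera images.
- station: Fixed aluminium block, 180 (x) x 124 (y) x 50 mm high; origin at the centre of its underside. In its frame the valve is at x +30, y 0 mm; the arm's steel pivot post (16 mm thick, 136 mm high) at x -55, y 0; two upright brass hose fittings (12 mm thick, 17 at the foot, 96 mm high) at x +30, y +-50 mm: fingers round the valve fit only within about 1 rad of the block's x axis.
- clamp_knob (a point): Centre of the upright round black knob (18 mm thick; its top is 17 mm above this point, the top of the bar that carries it 22 mm below) at the free end of the retaining arm, 120 mm from the pivot and 169 mm above the bench.
- clamp_pivot (a point): Pivot axis (vertical) of the retaining arm, at the height of the middle of its bar (142 mm above the bench). The arm is a steel bar 16 mm wide, 10 mm thick that lies 3 mm over the cap's top and stops it from being lifted.
- clamp (a joint): Angle of the retaining arm about its vertical pivot, rad: 0 = lies along the block's +x axis, over the cap; grows as the arm swings anticlockwise seen from above, towards the block's +y side; stop at 1.7. It starts between 0 and 0.2 and stays where it is left (about 1 N at the knob moves it). From about 1.05 on, a hand over the valve has room; swung towards the tray, it can overhang the tray.
- cap_center (a point): Loose grey plastic cap, a round cup 54 mm across and 80 mm high, wall 3.5 mm, open end down, 60 g; this point is on its axis, half-way up; z is its axis and points to the closed top. It starts over the valve, standing on a flange 54 mm above the bench, its top 134 mm above the bench; it must be raised by 75 mm to clear the valve pin.
- nut_center (a point): Centre of the knurled brass lock nut, 38 mm across and 24 mm high, on the vertical valve axis, 87 mm above the bench when tight. It is under the cap at first. Below it is a neck 20 mm thick (28 mm just under the nut) and, at 54 mm above the bench, the flange (64 mm across).
- nut (a joint): Turn of the lock nut, rad: 0 = tight, grows as it is unscrewed (anticlockwise seen from above), starts tight, stop at 3.0, where it is fully unscrewed. The nut climbs 2.5 mm per rad (7.5 mm in all), stays on the pin and cannot come off. Light friction (0.06 N m); it stays where it is left.
- pin_top (a point): Top centre of the steel valve pin, a round head 16 mm across, 125 mm above the bench at rest; it stands 26 mm above the tight nut, about 18 mm above the unscrewed one.
- pin (a joint): How far the valve pin is pressed straight down, m: 0 = up, 0.006 = right down. Spring: 2.4 N to start, 6 N right down. Until the nut is unscrewed the nut holds it up (1 mm of play).
- tray: Fixed copper-coloured open tray, 240 (x) x 125 (y) mm, rim 22 mm high, walls and floor 3 mm; origin at the centre of its underside. Its place on the bench and its yaw vary.
- fossil_center (a point): Centre (18 mm above its underside) of the specimen, a dark brown fossil vertebra (waisted disc with three stubby spines), 62 (x) x 80 (y) x 36 mm high, 0.35 kg, loose in the tray, up to 60 mm from the tray's centre along the tray's long x axis, either way; its own x lies within 0.25 rad of the tray's x. Bare floor lies on both sides of it, more on the side away from it.
- reservoir: Fixed round steel reservoir, 108 mm across, 140 mm high, with a black wing handle on top; nothing to do with the job. Origin at the centre of its underside.
- jar: Loose amber jar with black lid, 52 mm across, 70 mm high, a bystander that stands just beyond the bleed block. Origin at the centre of its underside.
- jar_lid: Loose black jar lid, 64 mm across, 12 mm high, a bystander near the robot. Origin under its centre.
- brush_pot: Loose pot full of brushes, 68 mm across, 155 mm high with the brushes, a bystander that stands beyond the reservoir. Origin under its centre.
- phone: Loose phone, 150 x 74 x 10 mm, a bystander near the robot. Origin under its centre.
- spatula: Loose spatula, 170 mm long, lying near the left edge of the bench, a bystander.
Not all that is in view belongs to the job. Leave any green or pink look-alike of the part that bears cap_center alone.

How it is judged:
On the way, in this order (a step that is already met when the one before it is completed fails the run):
1. the retaining arm is swung clear of the cap (value of joint clamp above 0.8 rad), for 0.1 s.
2. the cap stands upright, let go, on the tray's floor (x of cap_center in the frame of tray between -0.09 and 0.09 m and y of cap_center in the frame of tray between -0.036 and 0.036 m and z of cap_center in the frame of tray between 0.038 and 0.048 m and angle between cap_center's own z axis and vertical below 0.1 rad and contact force between the fingers and cap below 0.1 N), for 0.2 s.
3. the lock nut is unscrewed up to its stop (value of joint nut above 2.6 rad), for 0.1 s.
4. the valve pin is pressed right down and held for a second, with the nut unscrewed (value of joint nut above 2.6 rad and value of joint pin above 0.0042 m), for 0.8 s.
At the end, for the whole second after the job is handed in: Retaining arm over 0.8 rad open; nut unscrewed over 2.6 rad; pin up within 1 mm; cap still and upright (0.1 rad) on the tray floor, its centre within 90 mm along and 36 mm across of the tray centre; specimen within 20 mm of its start (value of joint clamp above 0.8 rad and value of joint nut above 2.6 rad and value of joint pin below 0.001 m and x of cap_center in the frame of tray between -0.09 and 0.09 m and y of cap_center in the frame of tray between -0.036 and 0.036 m and z of cap_center in the frame of tray between 0.038 and 0.048 m and angle between cap_center's own z axis and vertical below 0.1 rad and linear speed of cap below 0.02 m/s and distance of fossil_center from where it was at the start of the episode below 0.02 m); the robot touches nothing.
It fails at once if the specimen is shoved (distance of fossil_center from where it was at the start of the episode above 0.02 m).
It fails at once if the cap is knocked over (angle between cap_center's own z axis and vertical above 0.8 rad).
It fails at once if a bystander is shoved or knocked over (distance of any of jar, jar_lid, brush_pot, phone, spatula from where it was at the start of the episode above 0.025 m or angle between any of jar, jar_lid, brush_pot, phone, spatula's own z axis and vertical above 0.5 rad).
It also fails if it takes over 72 s, if anything falls off the work surface, if the arm or the gripper's body presses on something with over 40 N, if the wrist force passes 120 N, or if a joint passes its speed limit or range.

## Working session

There is one attempt and no reset: what is moved stays moved. The work goes in short steps, each a Python script; the robot and the scene stay as the last script left them, time stands still between calls to the robot, and variables do not carry over. Pictures are saved under pics/ and viewed, at most 10 in all, crops included, and the job is handed in when it is done.

```bash
mkdir -p pics
cat > h.py <<'E'
import numpy as np, cv2
from bench import *
def snap(cam,fn=None):
    im=read_camera(cam)
    if fn: cv2.imwrite('pics/'+fn,im[:,:,::-1])
    return im
def proj(cam,P):
    c=camera_params(cam);p=c['camera_from_world']@np.append(P,1);q=c['K']@p[:3];return q[:2]/q[2]
def ray(cam,uv,c=None):
    c=c or camera_params(cam);T=np.linalg.inv(c['camera_from_world'])
    d=T[:3,:3]@np.linalg.solve(c['K'],[uv[0],uv[1],1]);return T[:3,3],d
def at_z(cam,uv,z):
    o,d=ray(cam,uv);return o+d*(z-o[2])/d[2]
E
python3 - <<'E'
from h import *
np.set_printoptions(precision=3,suppress=True)
for cam in ['top','side']:
    im=snap(cam,cam+'0.png')
    c=camera_params(cam);print(cam,np.linalg.inv(c['camera_from_world'])[:3,3])
    for n,z in [('station',0),('clamp_knob',.169),('clamp_pivot',.142),('cap_center',.094),('tray',0),('fossil_center',.021),('reservoir',0),('jar',0),('jar_lid',0),('brush_pot',0),('phone',0),('spatula',0)]:
        for r in tip_of(cam,n)[:2]:
            print(n,np.round(r['at']),round(r['confidence'],2),at_z(cam,r['at'],z))
print(read_time_s(),read_tcp_rot())
E
```

```text
top [0.261 0.069 1.108]
station [276. 191.] 0.9 [ 0.513 -0.008  0.   ]
clamp_knob [269. 156.] 0.75 [0.58  0.005 0.169]
clamp_pivot [283. 198.] 0.52 [ 0.458 -0.015  0.142]
clamp_pivot [139. 201.] 0.2 [0.512 0.385 0.142]
cap_center [298. 130.] 0.82 [ 0.673 -0.1    0.094]
cap_center [239. 149.] 0.79 [0.641 0.087 0.094]
tray [195. 213.] 0.7 [0.482 0.259 0.   ]
fossil_center [190. 209.] 0.72 [0.492 0.269 0.021]
reservoir [351. 176.] 0.68 [ 0.525 -0.258  0.   ]
jar [270. 152.] 0.52 [ 0.649 -0.009  0.   ]
jar [272. 174.] 0.45 [ 0.573 -0.007  0.   ]
jar_lid [220. 265.] 0.75 [0.308 0.2   0.   ]
phone [353. 247.] 0.7 [ 0.3   -0.218  0.   ]
spatula [136. 205.] 0.66 [0.537 0.442 0.   ]
spatula [276. 174.] 0.15 [ 0.571 -0.018  0.   ]
side [ 0.429 -0.953  0.911]
station [258. 245.] 0.94 [ 0.515 -0.024  0.   ]
station [281. 193.] 0.64 [0.611 0.229 0.   ]
clamp_knob [282. 191.] 0.73 [0.583 0.019 0.169]
clamp_pivot [242. 208.] 0.72 [ 0.469 -0.019  0.142]
clamp_pivot [280. 192.] 0.66 [0.582 0.048 0.142]
cap_center [271. 217.] 0.97 [ 0.552 -0.009  0.094]
cap_center [199. 214.] 0.91 [0.344 0.019 0.094]
tray [245. 188.] 0.55 [ 0.489  0.262 -0.   ]
fossil_center [242. 205.] 0.64 [0.472 0.142 0.021]
fossil_center [247. 182.] 0.53 [0.498 0.268 0.021]
reservoir [269. 306.] 0.91 [ 0.525 -0.249  0.   ]
reservoir [260. 243.] 0.5 [ 0.521 -0.016  0.   ]
jar [302. 242.] 0.56 [ 0.649 -0.016 -0.   ]
jar [269. 309.] 0.19 [ 0.524 -0.257  0.   ]
jar_lid [192. 198.] 0.72 [0.307 0.216 0.   ]
brush_pot [312. 303.] 0.6 [ 0.637 -0.246  0.   ]
spatula [254. 156.] 0.84 [0.537 0.464 0.   ]
spatula [187. 298.] 0.73 [ 0.315 -0.211  0.   ]
1.3 [ 0.157  0.988  0.    -0.   ]
```

Run:
```python
import cv2
a=cv2.imread('pics/top0.png')[90:310,90:400];cv2.imwrite('pics/t0c.png',cv2.resize(a,None,fx=2.5,fy=2.5,interpolation=cv2.INTER_CUBIC))
a=cv2.imread('pics/side0.png')[120:340,150:350];cv2.imwrite('pics/s0c.png',cv2.resize(a,None,fx=2.7,fy=2.7,interpolation=cv2.INTER_CUBIC))
```

```text
(no output)
```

View pics/t0c.png

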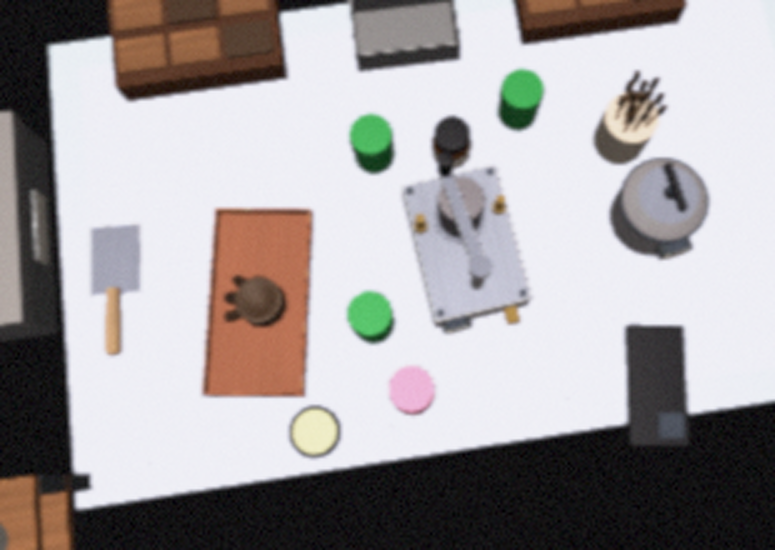

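View pics/s0c.png

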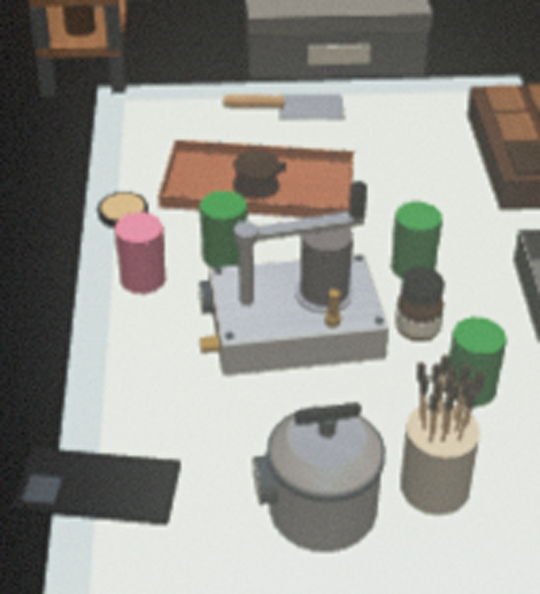

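The top view shows the black knob at crop (447,163), the pivot post at (478,268), the cap under the bar at (462,205), and the tray with its corners at (217,210), (311,211), (304,395) and (205,394). The fossil is at about (258,300). The green and pink cups are decoys. The side view confirms this layout. Next I'll move above the station for a close look.

Run:
```python
from h import *
np.set_printoptions(precision=3,suppress=True)
f=lambda p,z:at_z('top',np.array(p)/2.5+90,z)
S=[f(p,.05) for p in [(403,187),(493,168),(530,298),(437,323)]]
T=[f(p,.022) for p in [(217,210),(311,211),(304,395),(205,394)]]
for n,Q in(('st',S),('tray',T)):
    Q=np.array(Q);print(n,Q.mean(0),[np.linalg.norm(Q[i]-Q[i-1]) for i in range(4)],[np.arctan2(*(Q[i]-Q[j])[1::-1]) for i,j in((0,3),(1,2))])
print('knob',f((446,160),.186),'pivot',f((479,266),.147), 'cap side top', at_z('side',(150+328/2.7,120+240/2.7),.134))
from scipy.spatial.transform import Rotation as R
# look from above
def q(yaw): return (R.from_euler('z',yaw)*R.from_euler('x',np.pi)).as_quat()
for y in (-1.2,-.6,-.3,0,.3,.6,1.2):
    print(y,inverse_kinematics([.5,0,.40],q(y)))
c=np.linalg.inv(camera_params('wrist')['camera_from_world']);t=R.from_quat(read_tcp_rot()).as_matrix()
print('cam in tcp',t.T@(c[:3,3]-read_eef_pos()), t.T@c[:3,:3],camera_params('wrist')['K'])
```

```text
st [ 0.515 -0.009  0.05 ] [np.float64(0.17809605835111478), np.float64(0.11646390220434555), np.float64(0.17246507690633844), np.float64(0.11786707727868234)] [np.float64(0.09079411731659012), np.float64(0.0989690491099986)]
tray [0.487 0.257 0.022] [np.float64(0.23468945599114727), np.float64(0.12113569230991783), np.float64(0.2344190830848402), np.float64(0.12166246692940594)] [np.float64(-0.1589795553842913), np.float64(-0.1567290610234291)]
knob [0.579 0.008 0.186] pivot [ 0.463 -0.012  0.147] cap side top [ 0.55  -0.018  0.134]
-1.2 None
-0.6 [-0.126 -0.003  0.044  1.747  0.     1.398 -2.253]
-0.3 [-0.828 -0.043  0.733  1.774  0.029  1.4   -1.971]
0 [-0.891 -0.049  0.794  1.776  0.035  1.4   -1.675]
0.3 [-0.968 -0.057  0.866  1.778  0.044  1.401 -1.381]
0.6 [-0.929 -0.052  0.829  1.777  0.039  1.401 -1.078]
1.2 [-0.846 -0.044  0.751  1.774  0.031  1.4   -0.472]
cam in tcp [ 0.082 -0.001 -0.125] [[-0.    -0.948 -0.319]
 [ 1.    -0.     0.   ]
 [-0.    -0.319  0.948]] [[290.471   0.    251.575]
 [  0.    290.471 186.214]
 [  0.      0.      1.   ]]
```

```bash
cat >> h.py <<'E'
from scipy.spatial.transform import Rotation as R
np.set_printoptions(precision=3,suppress=True)
def q(yaw): return (R.from_euler('z',yaw)*R.from_euler('x',np.pi)).as_quat()
def seen(cam,n,z,k=2):
    return [(np.round(r['at']),round(r['confidence'],2),at_z(cam,r['at'],z)) for r in tip_of(cam,n)[:k]]
E
python3 - <<'E'
from h import *
move_ptp([.53,0.0,.36],q(.17))
snap('wrist','w1.png')
for n,z in [('clamp_knob',.169),('clamp_pivot',.142),('cap_center',.094),('station',0)]: print(n,seen('wrist',n,z))
print(read_time_s(),read_qpos())
E
```

```text
clamp_knob [(array([255., 115.]), 0.96, array([0.585, 0.007, 0.169]))]
clamp_pivot [(array([254., 213.]), 0.62, array([ 0.461, -0.015,  0.142]))]
cap_center [(array([187., 245.]), 0.97, array([0.371, 0.073, 0.094])), (array([169., 184.]), 0.96, array([0.465, 0.107, 0.094]))]
station [(array([254., 144.]), 0.69, array([ 0.524, -0.006,  0.   ]))]
4.0583 [-0.926  0.076  0.904  1.778 -0.061  1.317 -1.407]
```

View pics/w1.png

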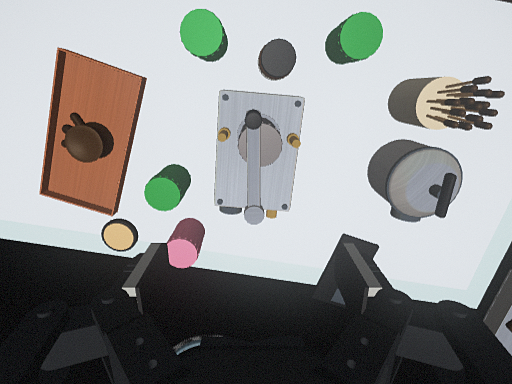

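Run:
```python
from h import *
g=lambda P,z:np.array([at_z('wrist',p,z) for p in P])
for n,Q in(('st',g([(220,90),(304,97),(291,211),(215,205)],.05)),('tray',g([(59,49),(146,77),(115,214),(40,193)],.022))):
    print(n,Q.mean(0),[round(np.linalg.norm(Q[i]-Q[i-1]),3) for i in range(4)],[round(np.arctan2(*(Q[i]-Q[j])[1::-1]),3) for i,j in((0,3),(1,2))])
print('fossil',seen('wrist','fossil_center',.021),g([(88,142)],.035))
piv=np.array([.461,-.0145])
pt=lambda a,z:[*(piv+.12*np.array([np.cos(a),np.sin(a)])),z]
a=.175
move_gripper(.045)
move_ptp(pt(a,.25),q(a)); movel(pt(a,.176),q(a),.1)
print(read_eef_pos(),read_ft_force(),read_finger_gap())
for a in np.linspace(.175,1.62,8)[1:]:
    movel(pt(a,.176),q(a),.12)
print(read_ft_force(),read_eef_pos())
movel(pt(a,.26),q(a),.2)
snap('top');print(seen('top','clamp_knob',.169))
print(read_time_s())
```

```text
st [ 0.518 -0.011  0.05 ] [np.float64(0.177), np.float64(0.12), np.float64(0.178), np.float64(0.124)] [np.float64(0.09), np.float64(0.11)]
tray [0.491 0.256 0.022] [np.float64(0.236), np.float64(0.128), np.float64(0.237), np.float64(0.127)] [np.float64(-0.172), np.float64(-0.173)]
fossil [(array([ 86., 140.]), 0.73, array([0.489, 0.262, 0.021]))] [[0.489 0.251 0.035]]
[0.58  0.006 0.177] [-0.451  0.187  0.198] 0.04484642093379093
[ 0.318 -0.339 -0.132] [0.456 0.105 0.176]
[(array([275., 193.]), 0.39, array([0.471, 0.005, 0.169]))]
9.2
```

Run:
```python
from h import *
move_gripper(.085)
move_ptp([.547,-.007,.28],q(-.165))
snap('wrist','w2.png')
for n,z in [('clamp_knob',.169),('clamp_pivot',.142),('cap_center',.094),('fossil_center',.021),('tray',0)]: print(n,seen('wrist',n,z))
print(proj('wrist',[.547,-.007,.134]),read_time_s())
```

```text
clamp_knob [(array([145., 301.]), 0.42, array([0.447, 0.117, 0.169]))]
clamp_pivot [(array([273., 256.]), 0.65, array([ 0.46 , -0.015,  0.142]))]
cap_center [(array([214., 298.]), 0.91, array([0.381, 0.07 , 0.094])), (array([322.,  11.]), 0.8, array([ 0.684, -0.097,  0.094]))]
fossil_center [(array([ 78., 222.]), 0.81, array([0.487, 0.26 , 0.021]))]
tray [(array([ 82., 215.]), 0.96, array([0.489, 0.264, 0.   ])), (array([418.,  54.]), 0.23, array([ 0.633, -0.236,  0.   ]))]
[251.547 176.781] 11.2417
```

View pics/w2.png

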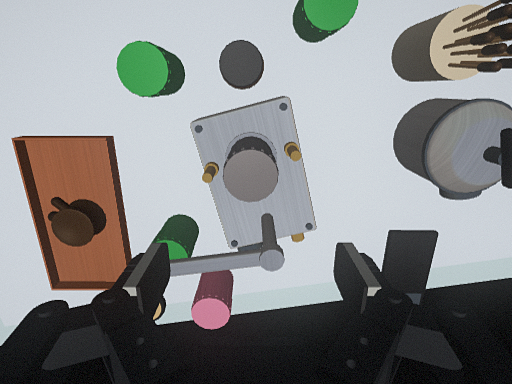

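The arm is clear at about 1.5 rad. The cap top is at (250,175) against a predicted (251.5,177), so the valve position holds. The fossil sits near the tray's middle at (75,222). Next I'll pick the cap and place it on the tray's +x side.

Run:
```python
from h import *
Q=q(-.165)
movel([.547,-.0065,.12],Q,.12)
print(read_eef_pos(),read_ft_force())
move_gripper(.03,25); print('gap',read_finger_gap(),read_grasp_force(),read_ft_force())
movel([.547,-.0065,.225],Q,.12); print('gap',read_finger_gap(),read_ft_force())
t=np.array([.490,.2575])+R.from_euler('z',-.165).as_matrix()[:2,:2]@[.078,0]
print(t)
movel([*t,.225],Q,.25); movel([*t,.13],Q,.15)
snap('side','s3.png'); snap('wrist','w3.png')
print(seen('side','cap_center',.104,3),seen('wrist','fossil_center',.021),read_time_s())
```

```text
[ 0.548 -0.007  0.121] [-0.415 -0.019 -0.629]
gap 0.05381929386186965 26.15811296738684 [-1.298 -0.007  3.406]
gap 0.05388031433954059 [ 0.39  -1.061 -0.263]
[0.567 0.245]
[(array([200., 214.]), 0.93, array([0.348, 0.004, 0.104])), (array([327., 255.]), 0.91, array([ 0.68 , -0.176,  0.104])), (array([303., 209.]), 0.72, array([0.647, 0.012, 0.104]))] [] 16.2833
```

View pics/w3.png

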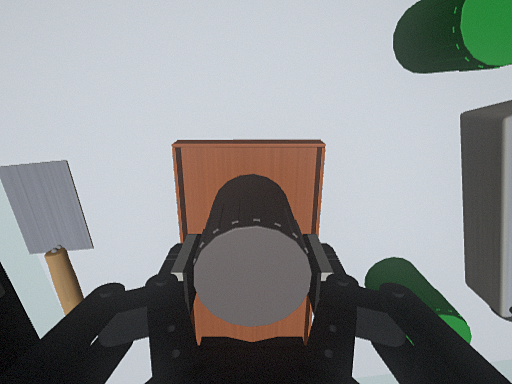

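The cap is held upright and centred across the tray (tray columns 173–325, cap at about 251). Next I'll lower it and release.

Run:
```python
from h import *
Q=q(-.165)
e=(at_z('wrist',(175,141),.022)+at_z('wrist',(323,141),.022))/2
p=read_eef_pos(); print('far rim',e,'dist to cap axis',np.linalg.norm((e-p)[:2]))
x,y=p[:2]
movel([x,y,.08],Q,.1)
z=.08
while z>.064 and read_ft_force()[2]<2.0:
    z-=.0015; movel([x,y,z],Q,.03)
print(z,read_ft_force(),read_finger_gap())
move_gripper(.075); pause(.2); print(read_finger_gap(),read_ft_force(),read_grasp_force())
movel([x,y,.20],Q,.15)
movel([.52,.14,.3],Q,.3)
snap('wrist','w4.png'); print(seen('wrist','cap_center',.043,3),seen('wrist','fossil_center',.021),read_time_s())
```

```text
far rim [0.609 0.24  0.022] dist to cap axis 0.04175380677437548
0.06799999999999999 [-1.895 -0.749  8.492] 0.05331880116475571
0.07478553462830709 [ 0.032  0.203 -0.279] 0.0
[(array([165., 127.]), 0.95, array([0.57 , 0.247, 0.043])), (array([307., 257.]), 0.79, array([0.348, 0.084, 0.043])), (array([275., 206.]), 0.58, array([0.438, 0.121, 0.043]))] [] 21.3167
```

View pics/w4.png

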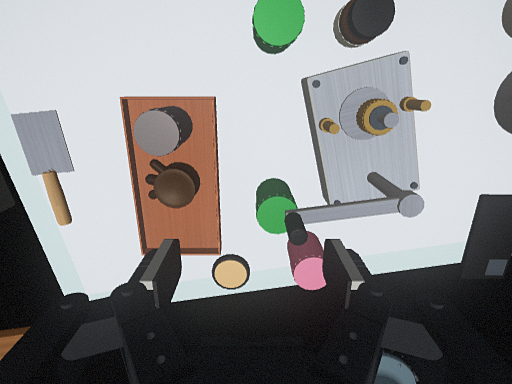

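The cap stands upright in the tray at (160,132), the fossil is undisturbed at (172,187), and the nut and pin are exposed at (380,118). Next I'll approach the nut.

Run:
```python
from h import *
print(at_z('wrist',(391,120),.125))
move_gripper(.052)
move_ptp([.547,-.007,.24],q(.82))
snap('wrist','w5.png')
for n,z in [('pin_top',.125),('nut_center',.087)]: print(n,seen('wrist',n,z))
print(proj('wrist',[.547,-.007,.125]),read_qpos(),read_time_s(), inverse_kinematics([.547,-.007,.09],q(2.52)))
```

```text
[ 0.547 -0.005  0.125]
pin_top [(array([254., 186.]), 0.67, array([ 0.55 , -0.007,  0.125])), (array([ 56., 172.]), 0.63, array([0.433, 0.118, 0.125]))]
nut_center [(array([248., 174.]), 0.67, array([ 0.545, -0.003,  0.087])), (array([252., 186.]), 0.19, array([ 0.54 , -0.015,  0.087]))]
[252.189 188.014] [-0.69   0.234  0.718  1.885 -0.174  1.084 -0.654] 23.0167 [-0.377  0.413  0.37   1.981 -0.207  0.784  1.061]
```

View pics/w5.png

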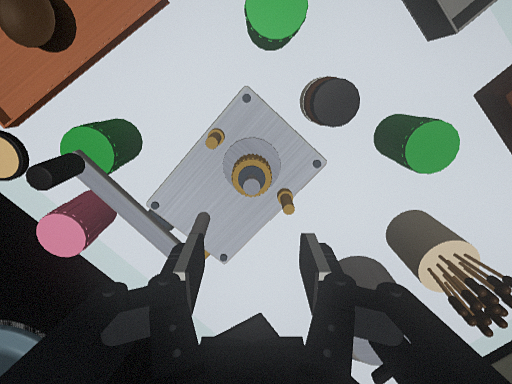

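The nut and pin are at (252,178), matching the predicted axis. Next I'll descend and make the first stroke.

```bash
cat >> h.py <<'E'
V=[.548,-.006]
def stroke(y0,y1,z,n=6):
    d=(y1-y0)/n
    for i in range(1,n+1):
        z+=.0025*d; t=read_time_s()
        movel([*V,z],q(y0+d*i),.0025*d/.35)
        print(round(read_time_s()-t,2),'tz',round(float(read_ft_torque()[2]),3),'F',read_ft_force(),round(float(read_finger_gap()),4))
    return z
E
python3 - <<'E'
from h import *
movel([*V,.14],q(.82),.2); movel([*V,.085],q(.82),.08)
print(read_eef_pos(),read_ft_force(),read_ft_torque())
move_gripper(.03,40); print(read_finger_gap(),read_grasp_force(),read_ft_force(),read_ft_torque())
stroke(.82,2.52,.085)
print(read_qpos(),read_time_s())
E
```

```text
[ 0.548 -0.006  0.085] [-0.843 -0.028  0.449] [ 0.009 -0.021 -0.054]
0.036730537944649 39.85938012599945 [-2.409  1.05   1.573] [0.226 0.327 0.019]
0.43 tz 0.078 F [-1.079  1.561  1.947] 0.037
0.43 tz 0.076 F [-1.623  2.578  1.146] 0.0368
0.43 tz 0.061 F [-2.36   2.464  1.576] 0.0371
0.43 tz 0.115 F [-1.315  3.664  2.219] 0.037
0.43 tz 0.094 F [-1.551  4.363  1.771] 0.037
0.43 tz -0.034 F [-2.388  4.159  2.402] 0.0368
[-0.268  0.403  0.239  1.974 -0.133  0.779  0.993] 27.375
```

Run:
```python
from h import *
z=float(read_eef_pos()[2]); print(z)
move_gripper(.052); 
movel([*V,z+.001],q(1.67),.001/.8); movel([*V,z],q(.82),.001/.8)
print(read_time_s(),read_eef_pos(),read_ft_force())
move_gripper(.03,40); print(read_finger_gap(),read_ft_torque())
y=.82
while y<2.5:
    d=.2; y+=d; z+=.0025*d
    movel([*V,z],q(y),.0025*d/.3)
    tz=read_ft_torque()[2]; print(round(y,2),round(float(tz),3),round(float(read_finger_gap()),4))
    if y>2.0 and abs(tz)>.3: break
print(read_time_s(),read_ft_force())
```

```text
0.08918005527667484
29.675 [ 0.548 -0.006  0.089] [-0.185  0.269  0.691]
0.037229693399578115 [0.102 0.288 0.009]
1.02 0.068 0.0375
1.22 0.072 0.0371
1.42 0.054 0.0372
1.62 0.032 0.0368
1.82 0.068 0.0372
2.02 0.058 0.037
2.22 -0.965 0.0369
32.3917 [-0.315  1.834  1.948]
```

The torque spiked to −0.97 N·m at about 3.0 rad total, so the nut is at its stop. Next I'll press the pin.

Run:
```python
from h import *
z=float(read_eef_pos()[2])
move_gripper(.052); print(read_ft_torque()[2])
movel([*V,.19],q(2.1),.12)
move_gripper(0.0); movel([*V,.15],q(2.1),.1); pause(.2)
f0=read_ft_force()[2]; z=.148; print(f0)
while z>.133:
    z-=.001; movel([*V,z],q(2.1),.02); f=read_ft_force()[2]-f0
    print(round(z,4),round(float(f),2),end='; ')
    if f>9: break
pause(1.3); print('held',read_ft_force()[2]-f0,read_eef_pos())
movel([*V,.18],q(2.1),.05)
print(read_ft_force()[2]-f0,read_time_s())
movel([.50,.05,.30],q(1.67),.25)
snap('wrist','w6.png')
for n,zz in [('nut_center',.0945),('pin_top',.125),('clamp_knob',.169),('cap_center',.043),('fossil_center',.021)]: print(n,seen('wrist',n,zz))
print(read_time_s())
```

```text
-0.05814008497938668
-0.0825518592801478
0.147 -0.56; 0.146 0.34; 0.145 -0.53; 0.144 1.8; 0.143 2.29; 0.142 3.71; 0.141 2.84; 0.14 4.43; 0.139 4.43; 0.138 4.43; 0.137 9.54; held 9.727003356443722 [ 0.548 -0.006  0.138]
-0.43466474644759695 40.05
nut_center [(array([284., 210.]), 0.95, array([ 0.544, -0.006,  0.094]))]
pin_top [(array([289., 218.]), 0.77, array([ 0.545, -0.004,  0.125]))]
clamp_knob [(array([223., 112.]), 0.64, array([0.468, 0.109, 0.169]))]
cap_center [(array([383., 136.]), 0.88, array([0.666, 0.088, 0.043])), (array([371., 267.]), 0.79, array([ 0.697, -0.109,  0.043]))]
fossil_center [(array([220., 111.]), 0.63, array([0.451, 0.097, 0.021]))]
41.0667
```

View pics/w6.png

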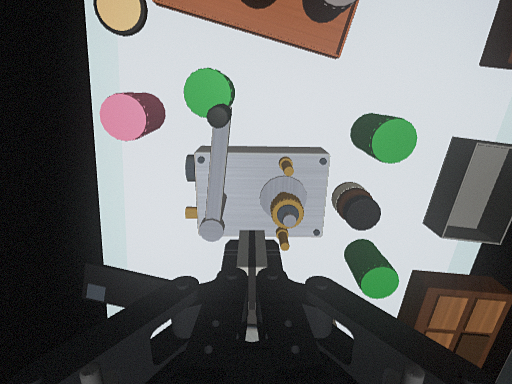

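The picture shows the arm well open, with the knob at (219,116), and the nut raised with the pin up at (289,215). The cap is still in the tray at the top edge. The press force rose along the spring to bottom out at 9.7 N and was held for 1.3 s. I'm handing in.

```bash
python3 -c "
from bench import *
print(sign_off())"
```

```text
the job is handed in; nothing more can be done
None
```

The job is handed in at about 41 s: arm swung clear, cap standing in the tray, nut unscrewed to its stop, and pin pressed right down for 1.3 s and released; the hand-in gave no verdict.

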